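# Pin the gate of a gel caster and hold it against its sprung stop

### The job

Take the hinge pin (the one with a tall square knob above a flange) out of the white block and push it down through the fork and the gate's lug until its flange sits fully home on the fork, then let go of it. Then, with the gripper, swing the gate against the rubber-nosed sprung stop and press until the stop is about half way in (about 10 N, never to the end of its stroke), and keep that push steady for a colleague who will fasten the gate: the program finishes while still pressing. Leave everything else on the bench where it is.

Things in the scene. Friction and masses are not known exactly. Their poses are not given: they have to be found in the camera images.
- caster: Gel-caster base, fixed: aluminium plate 250 x 250 x 10 mm (-120 to +130 mm in its x and y). Origin at its underside, z up; +x is the way the gate closes on the stop. On it: the fork (hinge axis x = 30, y = 85 mm; point fork_seat) and the stop's housing (x = 97 to 127, y = -68 to -22 mm, 60 mm high). The stop's nose at rest reaches to x = 38, at y = -45 mm.
- fork_seat (a point): Centre of the hole in the fork's top face, 57 mm above the table; axes as the caster. Two tines 40 (x) x 36 mm (y): upper 10 mm thick, then a 17 mm gap for the lug, lower 20 mm thick; web on the +y side. Holes of 12.4 mm go straight down through both, 47 mm in all, to the base plate. The pin is home when its flange's underside rests here.
- gate: Loose aluminium gate, 0.26-0.48 kg, on the base plate. Bar 16 mm thick (x -8 to 8), 50 mm high, y -35 to -170 mm; foot 8 mm high to x = 30; lug 14 mm thick. Origin on the axis of the lug's 12.4 mm hole at the gate's underside, z up. At the start the hole is within 1.5 mm of the fork's axis and the gate's yaw 0.3 to 0.6 rad below the caster's; at equal yaw it touches the stop, half in is +0.07.
- push_spot (a point): Where to push the gate: on its outer (-x) face, 130 mm from the hinge axis, facing the stop, 30 mm above the base plate (40 mm above the table); the gate's top edge is 20 mm higher. Axes as the gate: push along +x, following an arc about the hinge axis. Friction of the gate adds 2 to 5 N to the push felt at the tool.
- stop: Sprung stop: an upright round rubber nose, 20 mm in diameter, 30 mm tall, that the gate meets, on a rod. Origin at the nose's centre, 39 mm above the table, axes as the caster; the gate touches it 10 mm in front of the origin. It slides along the caster's +x only: origin at caster x = 48 mm at rest, 66 mm at the end of its stroke; spring 1100 N/m from zero, so half in (9 mm) is about 10 N.
- pin: Headed steel hinge pin, 80 g, upright in one of the white block's three holes. Shaft 10 mm thick, 45 mm long, its lowest 7 mm tapering to 5 mm; flange 26 mm across, 4 mm thick; above it a square knob 16 x 16 mm (sides along its x, y) and 28 mm tall, to grip. Origin at the centre of the flange's underside, z up. At the start its flange rests on the block, 55 mm above the table.
- pin_block: White plastic block, fixed, 170 (x) x 60 (y) x 55 mm (z), origin at the centre of its underside. Three holes of 12.4 mm through it from above, at x = -55, 0 and 55 mm, y = 0.
- thumbscrew: Not for this job: steel thumbscrew in another hole of the block, low disc head 34 mm in diameter and 8 mm high; origin at the head's underside.
- ball_stud: Not for this job: steel stud in another hole of the block, with a ball head 22 mm in diameter reaching 24 mm above the block; origin at the head's underside.
- reagent_bottle: Bystander: amber bottle, 70 mm in diameter, 150 mm tall; origin at its underside.
- jar: Bystander: white jar, 56 mm in diameter, 75 mm tall; origin at its underside.
- screwdriver: Bystander: screwdriver lying on the table along its own x.
- dish_stack: Bystander: stack of three clear dishes, 90 mm in diameter, 45 mm tall; origin at its underside.
- pipette: Bystander: white hand pipette lying on the table, about 250 mm long along its own x.
Not all that is in view belongs to the job. Leave any turquoise look-alike of the pin alone.

How it is judged (in metres and radians):
On the way, in this order (a step that is already met when the one before it is completed fails the run):
1. the pin is fully home in fork and lug, and let go (z of pin in the frame of fork_seat between -0.003 and 0.003 m and horizontal distance between pin and fork_seat below 0.004 m and angle between pin's own z axis and vertical below 0.06 rad and horizontal distance between gate and fork_seat below 0.005 m and contact force between the fingers and pin below 0.2 N), for 0.2 s.
2. the gate presses steadily on the stop, about half in (contact force between gate and stop between 4 and 16 N and x of stop in the frame of caster between 0.0515 and 0.0627 m), for 0.4 s.
At the end, for the whole second after the job is handed in: Pin home: flange within 3 mm of the fork's top, within 4 mm of its axis, upright, through the lug (5 mm), not touched. The gripper still pushes the resting gate (over 3 N; within 0.2 rad of closed), which bears on the stop's nose with 4 to 16 N, the stop 3.5 to 14.7 mm in, for the last second (all of step 1 and all of step 2 and linear speed of gate below 0.01 m/s and angle between the y axis of gate and the y axis of caster, either way round below 0.2 rad and contact force between any of the fingers, the arm and gate above 3 N); the arm keeps its last pose, push and grip.
It fails at once if the stop is pushed to the end of its stroke (x of stop in the frame of caster above 0.0652 m).
It fails at once if something else on the bench is shifted by more than 20 mm (distance of any of thumbscrew, ball_stud, reagent_bottle, jar, screwdriver, dish_stack, pipette from where it was at the start of the episode above 0.02 m).
It also fails if it takes over 67 s, if anything falls off the work surface, if the arm or the gripper's body presses on something with over 40 N, if the wrist force passes 120 N, or if a joint passes its speed limit or range.

### The arm

A 7-joint arm with a two-finger parallel gripper is mounted at the origin on the work surface. World frame = base frame: x ahead of the robot, y to its left, z up, the work surface at z = 0. Lengths are in m, angles in degrees, forces in N, time in s.
With the tool pointing down it reaches from about 0.425 to 0.875 m from the base axis. Payload 4.7 kg.
Tool frame: the origin (TCP) lies at the very end of the fingers, on their centre line; the grasp point (between the pads) lies 19 mm behind it (env.grasp_offset is the distance from the TCP to the grasp point, in m); z points along the fingers, y is the line along which they close (so a half turn about z gives the same grasp; the last joint's range is limited). The gripper opens to 87 mm and grips with 3 to 60 N. Pads are 19 mm wide; open, the fingers measure 117 mm over their backs; the gripper's body (75 mm by 190 mm) begins 51 mm behind the grasp point.
Start: joints at [-71.499, 18.392, -4.016, 83.108, 1.295, 78.541, -3.26], TCP at [0.198, 0.619, 0.223] pointing down, gripper open.
Joint ranges: [-163.93, 163.93], [-17.29, 119.83], [-79.2, 71.16], [3.27, 140.29], [-89.18, 269.18], [5.43, 117.66], [-154.24, 154.24]. Speed limits (degrees/s): [147.25, 147.25, 180, 180, 180, 180, 180].

### API

Orientations are given as [roll, pitch, yaw] about the fixed x, y, z axes, in that order (R = Rz(yaw) Ry(pitch) Rx(roll)).
In Python, from cell import env gives the robot as it stands. The module is installed in compiled form; this text tells all that it offers.
- The arm moves only by the tool drive_tool, never from a script. Its argument "moves" is one flat list of numbers, 5 for each row, row after row: the shift along the tool's x, y, z in units of 40 mm (1.0 is 40 mm), then the turn about the tool's z in units of 10 degrees (1.0 is 10 degrees), then the finger opening in mm, from 0 to 87. A call has 1 to 5 rows; each row is the pose to reach, as a shift and turn from the pose commanded when the call began, along the tool's axes at that moment; what a row does not reach only later rows make up. A row lasts 1/8 s, in which the tool goes at most 62.5 mm and 10.7 degrees, less where a joint would pass 70% of its speed; a pose out of reach is approached as far as the arm can. A call with a gripper value outside its range is refused whole. The fingers move at their own pace and stop on an object; "squeeze" is the grip in N (left out, the last holds). Time passes only in rows, so rows that repeat a pose let the fingers close. It gives the time, the measured TCP pose, the force, the opening and the grip force at its end, in the units of the state.
- env.get_obs(): the state, without advancing time (a new reading comes with each control period).
- env.read_camera(name): name is "side" or "top"; returns (picture, depth): 384x512x3 uint8, red, green, blue; 384x512 float32, m along the optical axis (not along the pixel's ray), 0 where there is no reading.
- env.camera_model(name): a dict with "K" (3x3 intrinsics, pixels), "rvec" (rotation vector, rad) and "tvec" (3), from world to camera coordinates, as OpenCV has them. Camera axes: x right, y down, z forward; pixel columns grow to the right and rows downward; lengths in m; the calibration is good to about 2 mm. A picture is of the moment at which its call begins. camera_model takes no time and is no camera call.
- env.sign_off(): hands the job in; it is judged then, once.
The state is a dict: "time_s": time; "qpos": joint angles; "joint_velocities": joint speeds; "effort": joint torques, N m; "tool_pos": TCP position; "tool_rot": TCP orientation; "force": force on the tool from outside, world axes, zero at the start; "wrist_torque": the same for the moment, N m; "grip_width": finger opening in m; "grasp_force": force on a finger pad.
Only numpy, scipy, OpenCV 4.12 (cv2) and the standard library are available. Lean on these libraries where they do the work, as an engineer would, in place of code of your own. Each camera call takes 0.05 s, during which the arm holds its last target. There are 200 camera calls.

## Working session

There is one attempt and no reset: what is moved stays moved. The work goes in short steps, Python scripts to look and compute and a tool call to move; the robot and the scene stay as the last step left them, time stands still between calls to the robot, and variables do not carry over. Pictures are saved under pics/ and viewed, at most 10 in all, crops included, and the job is handed in when it is done.

Besides the shell and the picture viewer there is one more tool, called after "Request:" as name(argument=value, ...), one argument or row to a line, values as JSON. drive_tool: Moves the arm, as the interface text tells. Its arguments: {"type":"object","properties":{"moves":{"type":"array","items":{"type":"number"}},"squeeze":{"type":"number"}},"required":["moves"]}

```bash
mkdir -p pics; cat > h.py <<'E'
import numpy as np, cv2
from cell import env
def cam(n):
    m=env.camera_model(n); R=cv2.Rodrigues(np.array(m["rvec"],float))[0]; return np.array(m["K"],float),R,np.array(m["tvec"],float).reshape(3)
def ray(n,u,v,z):
    K,R,t=cam(n); d=R.T@np.linalg.solve(K,[u,v,1.]); c=-R.T@t; return c+d*(z-c[2])/d[2]
def cloud(n,D):
    K,R,t=cam(n); v,u=np.indices(D.shape); P=np.stack([(u-K[0,2])/K[0,0]*D,(v-K[1,2])/K[1,1]*D,D],-1); return (P-t)@R
def proj(n,p):
    K,R,t=cam(n); q=K@(R@np.array(p,float)+t); return q[:2]/q[2]
E
python3 - <<'E'
from h import *
for n in("top","side"):
    I,D=env.read_camera(n); np.savez(f"{n}0.npz",I=I,D=D); cv2.imwrite(f"pics/{n}0.png",cv2.resize(I[...,::-1],(800,600),interpolation=cv2.INTER_CUBIC))
    K,R,t=cam(n); print(n,K[0,0],-R.T@t,R[2])
o=env.get_obs(); print({k:np.round(v,3) for k,v in o.items()})
E
```

```text
top 467.68508266817554 [ 0.41741668 -0.06426115  1.18599957] [ 0.12296296 -0.00884305 -0.99237186]
side 404.2988270042617 [0.26905108 0.63796013 0.80268349] [ 0.26175885 -0.67006398 -0.69461973]
{'time_s': np.float64(0.1), 'qpos': array([-71.498,  18.435,  -4.016,  83.169,   1.292,  78.54 ,  -3.259]), 'joint_velocities': array([ 0.023, -0.06 , -0.089, -0.193,  0.072,  0.087,  0.091]), 'effort': array([-1.0000e-03, -4.9257e+01, -4.0600e-01, -3.1340e+01, -6.4000e-02,
        3.9000e-02,  0.0000e+00]), 'tool_pos': array([0.197, 0.619, 0.222]), 'tool_rot': array([-1.79901e+02,  3.00000e-03,  1.62308e+02]), 'force': array([ 0.432,  0.013, -1.534]), 'wrist_torque': array([-0.029, -0.029, -0.008]), 'grasp_force': np.float64(0.0), 'grip_width': np.float64(0.087)}
```

View pics/top0.png

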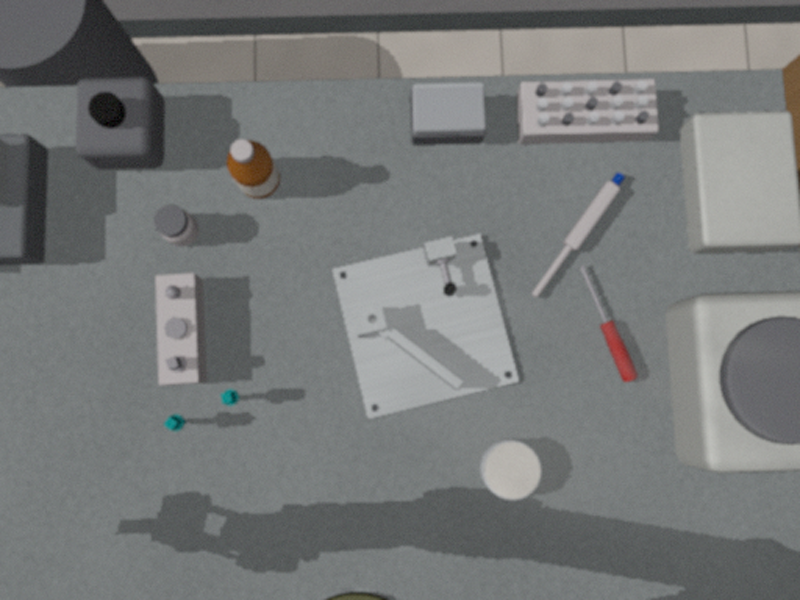

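View pics/side0.png

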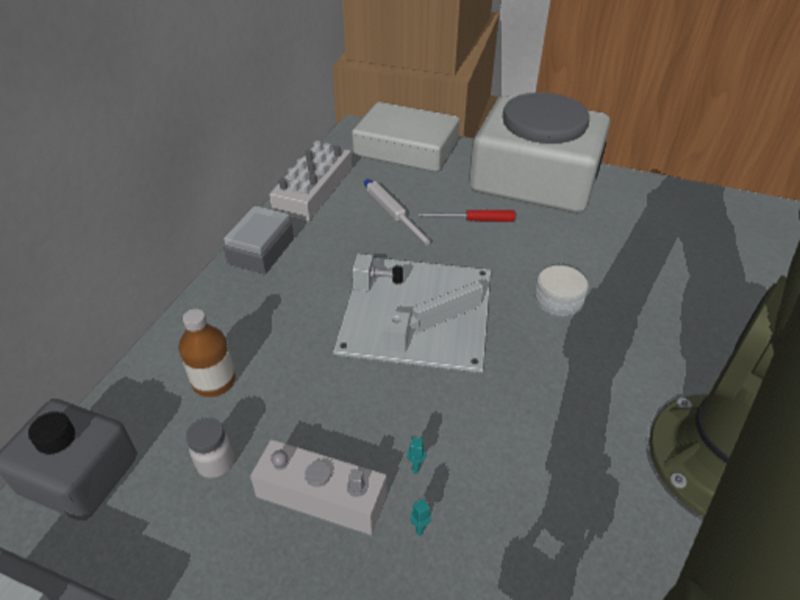

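The top view (800x600) shows the block's contents: ball stud at (173,291), thumbscrew at (176,328), and a square knob at (176,363). The turquoise look-alikes are at (229,397) and (175,422). The fork is at (372,318) and the stop at (448,285). I choose the knob at (176,363) and will check it in a close crop.

```bash
python3 - <<'E'
from h import *
S={n:np.load(f"{n}0.npz") for n in("top","side")}
s=512/800
for nm,(u,v) in dict(ball=(173,291),thumb=(176,328),pin=(176,363)).items(): print(nm,ray("top",u*s,v*s,.087))
print("fork",ray("top",372*s,318*s,.057),ray("side",397*s,319*s,.057))
pr=ray("top",176*s,363*s,.087)
for n in S:
    P=cloud(n,S[n]["D"]); d=np.hypot(*(P-pr)[...,:2].transpose(2,0,1)); ok=S[n]["D"]>0
    k=ok&(d<.03)&(P[...,2]>.080)&(P[...,2]<.1); print(n,"knobtop",k.sum(),np.median(P[k],0),P[k].mean(0))
    if k.sum()>4: print(cv2.minAreaRect(P[k][:,:2].astype(np.float32)*1000))
    k=ok&(np.hypot(P[...,0]-pr[0]-.05,P[...,1]-pr[1])<.15)&(abs(P[...,2]-.055)<.005); print(n,"block",k.sum(),cv2.minAreaRect(P[k][:,:2].astype(np.float32)*1000))
    f=ray("top",372*s,318*s,.057); k=ok&(np.hypot(P[...,0]-f[0],P[...,1]-f[1])<.04)&(abs(P[...,2]-.057)<.004); print(n,"forktop",k.sum(),P[k].mean(0),cv2.minAreaRect(P[k][:,:2].astype(np.float32)*1000))
    c=f+[.05,-.08,0]; k=ok&(np.hypot(P[...,0]-c[0],P[...,1]-c[1])<.22)&(abs(P[...,2]-.010)<.005); k=k&(S[n]["I"].mean(-1)>130)
    print(n,"plate",k.sum(),cv2.minAreaRect(P[k][:,:2].astype(np.float32)*1000))
def crop(n,u,v,w,h):
    u0,v0=int(u*s-w/2),int(v*s-h/2); print(n,u0,v0); return cv2.resize(S[n]["I"][v0:v0+h,u0:u0+w,::-1],(400,300),interpolation=cv2.INTER_CUBIC)
a=np.vstack([np.hstack([crop("top",176,345,80,60),crop("top",410,315,120,90)]),np.hstack([crop("side",340,480,80,60),crop("side",420,310,120,90)])])
cv2.imwrite("pics/crop.png",a)
E
```

```text
ball [0.57856825 0.26027634 0.087     ]
thumb [0.52215872 0.25517063 0.087     ]
pin [0.46955238 0.2546399  0.087     ]
fork [ 0.53268126 -0.03959094  0.057     ] [ 0.52957719 -0.03995911  0.057     ]
top knobtop 49 [0.47028904 0.26084761 0.08605698] [0.46946892 0.26101326 0.08578953]
((469.2254333496094, 261.59130859375), (14.930994033813477, 15.888394355773926), 15.387781143188477)
top block 1486 ((521.7718505859375, 262.2606201171875), (282.5295104980469, 105.28730773925781), 19.429975509643555)
top forktop 285 [ 0.53005087 -0.03452608  0.05633363] ((525.6954345703125, -40.406558990478516), (52.49821853637695, 57.354637145996094), 11.811785697937012)
top plate 7656 ((535.6098022460938, -173.07073974609375), (249.63890075683594, 350.8855895996094), 12.23812198638916)
side knobtop 73 [0.46899403 0.26413014 0.08622201] [0.46919718 0.26365994 0.08591044]
((469.56304931640625, 262.49261474609375), (15.585999488830566, 16.633182525634766), 17.058860778808594)
side block 1876 ((519.6688232421875, 265.8507080078125), (286.69146728515625, 106.72412872314453), 17.60094451904297)
side forktop 227 [ 0.52940849 -0.03382259  0.05676827] ((525.3934326171875, -38.8442497253418), (53.46849060058594, 59.64951705932617), 11.048635482788086)
side plate 3908 ((534.485107421875, -170.9665069580078), (247.9450225830078, 352.2040100097656), 11.915116310119629)
top 72 190
top 202 156
side 177 277
side 208 153
```

View pics/crop.png

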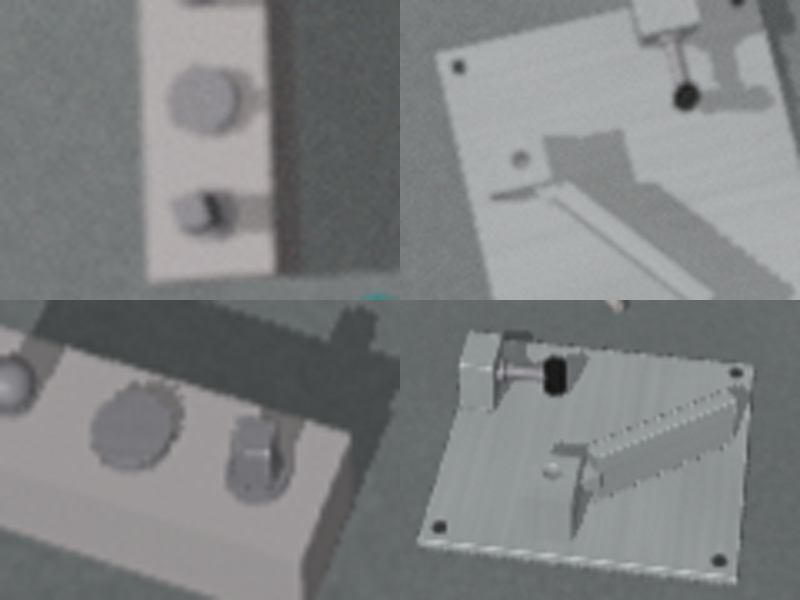

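The crop confirms the pin: a square knob over a round flange, at crop pixel (195,213) in the top view. The fork hole is at crop (521,159) in the top view and (552,470) in the side view.

```bash
python3 - <<'E'
from h import *
s=512/800
c=[ray("top",u*s-.2,v*s-.2,.010)[:2] for u,v in((333,268),(482,235),(519,381),(367,417))]
c=np.array(c); print(c,[np.linalg.norm(c[i]-c[i-1]) for i in range(4)])
cs=np.array([ray("side",208+(u-400)*.3-.3,153+(v-300)*.3-.3,.010)[:2] for u,v in((470,333),(752,366),(735,580),(420,543))])
ctr=c.mean(0); yaws=[]
for i,off in((0,-90),(1,180),(2,90),(3,0)):
    d=c[(i+1)%4]-c[i]; yaws.append((np.degrees(np.arctan2(d[1],d[0]))-off-0))
print("edge angles",yaws)
print("side corners",cs)
y=np.radians(np.median([(a+180)%360-180 for a in yaws])); Rz=np.array([[np.cos(y),-np.sin(y)],[np.sin(y),np.cos(y)]])
print("fork from plate",ctr+Rz@[.025,.080], "yaw",np.degrees(y))
S=np.load("top0.npz"); T=np.load("side0.npz")
print("hole top",ray("top",202+121*.3-.35,156+159*.3-.35,.057),"side",ray("side",208+152*.3-.35,153+170*.3-.35,.057))
f=np.array([.5305,-.0385])
for n,Q in(("top",S),("side",T)):
    P=cloud(n,Q["D"]); q=(P[...,:2]-f)@Rz
    k=(Q["D"]>0)&(abs(P[...,2]-.0575)<.0035)&(abs(q[...,0])<.035)&(abs(q[...,1])<.032)
    # fork top extents in caster axes
    a=q[k]; print(n,k.sum(),np.percentile(a,[2,98],axis=0), a.mean(0))
    k=(Q["D"]>0)&(abs(P[...,2]-.060)<.004)&(np.hypot(q[...,0],q[...,1])<.2)&(np.hypot(q[...,0],q[...,1])>.045)&(P[...,0]<.62)
    a=P[k][:,:2].astype(np.float32); r=cv2.fitLine(a,cv2.DIST_HUBER,0,.01,.01).ravel(); print("bar",k.sum(),r,np.degrees(np.arctan2(r[1],r[0])))
    L=Q["I"]
E
```

```text
[[ 0.62154931  0.02361096]
 [ 0.67018693 -0.22166414]
 [ 0.43050142 -0.27109317]
 [ 0.38003357 -0.0265138 ]] [np.float64(0.24666239964127035), np.float64(0.25005097927648395), np.float64(0.2447291873583508), np.float64(0.2497320001130568)]
edge angles [np.float64(11.216150298284305), np.float64(-348.34756073255426), np.float64(11.6590871488348), np.float64(11.724849586894361)]
side corners [[ 0.68193035 -0.21962674]
 [ 0.429432   -0.26869515]
 [ 0.37692071 -0.02514751]
 [ 0.61574544  0.02780175]]
fork from plate [ 0.53388979 -0.04051393] yaw 11.655763208140272
hole top [ 0.53310371 -0.03928525  0.057     ] side [ 0.53223144 -0.04089432  0.057     ]
top 271 [[-0.03071494 -0.02651016]
 [ 0.02003038  0.02702176]] [-0.00036117  0.00350049]
bar 324 [ 0.6329087   0.7742264   0.45965546 -0.1299215 ] 50.73495
side 228 [[-0.032015   -0.02668897]
 [ 0.02073872  0.02856762]] [-0.00100165  0.00365006]
bar 226 [ 0.613663    0.789568    0.46047193 -0.12739876] 52.145157
```

```bash
cat >> h.py <<'E'
def rel(x,y,z,yaw):
    o=env.get_obs(); p=np.array(o["tool_pos"]); a=np.radians(o["tool_rot"][2]); d=np.array([x,y,z])-p
    dy=(yaw-o["tool_rot"][2]+180)%360-180
    print("t",round(float(o["time_s"]),2),"units",np.round([(d[0]*np.cos(a)+d[1]*np.sin(a))/.04,(d[0]*np.sin(a)-d[1]*np.cos(a))/.04,-d[2]/.04,-dy/10],3),"pose",np.round(p,4),np.round(o["tool_rot"],2),"F",np.round(o["force"],2),"w",round(float(o["grip_width"]),4),"g",round(float(o["grasp_force"]),1))
E
python3 -c "
from h import *
print(ray('top',110,232.2,.087)); rel(.469,.262,.13,196)"
```

```text
[0.46999496 0.26080699 0.087     ]
t 0.1 units [-9.179 -6.434  2.289 -3.369] pose [0.1974 0.6188 0.2216] [-179.9     0.    162.31] F [ 0.43  0.01 -1.53] w 0.0867 g 0.0
```

Request:
drive_tool(
  moves=[-1.5,-1.1,0.4,-0.9,60,-3,-2.1,0.8,-1.8,60,-4.5,-3.2,1.2,-2.6,60,-6,-4.2,1.6,-3.4,60,-7.3,-5.2,2,-3.4,60],
  squeeze=30,
)

```text
time_s: 0.72
tool_pos: [0.3821, 0.3737, 0.1545]
tool_rot: [180.0, 0.0, -163.6]
force: [1.1, 0.8, -0.5]
grip_width: 0.0604
grasp_force: 0.0
```

```bash
python3 -c "
from h import *
rel(.4695,.2615,.10,196)"
```

```text
t 0.72 units [-1.307 -3.306  1.363  0.036] pose [0.3821 0.3737 0.1545] [ 1.7999e+02  1.0000e-02 -1.6364e+02] F [ 1.1   0.78 -0.49] w 0.0604 g 0.0
```

Request:
drive_tool(
  moves=[-0.5,-1.2,0.4,0,60,-1,-2.4,0.9,0,60,-1.3,-3.3,1.3,0,60,-1.3,-3.3,1.3,0,60],
)

```text
time_s: 1.23
tool_pos: [0.4689, 0.2589, 0.1013]
tool_rot: [-179.9, -0.2, -164.1]
force: [-0.2, 0.4, -0.3]
grip_width: 0.0601
grasp_force: 0.0
```

```bash
python3 -c "
from h import *
I,D=env.read_camera('side'); u,v=proj('side',(.4695,.2615,.08)).astype(int); print(u,v)
cv2.imwrite('pics/pre.png',cv2.resize(I[v-60:v+45,u-70:u+70,::-1],(560,420),interpolation=cv2.INTER_CUBIC))
rel(.4695,.2615,.062,196)"
```

```text
227 304
t 1.27 units [-0.032 -0.015  1.003  0.011] pose [0.4681 0.2617 0.1021] [-1.7997e+02 -1.1000e-01 -1.6389e+02] F [-0.08  0.78  1.55] w 0.0601 g 0.0
```

View pics/pre.png

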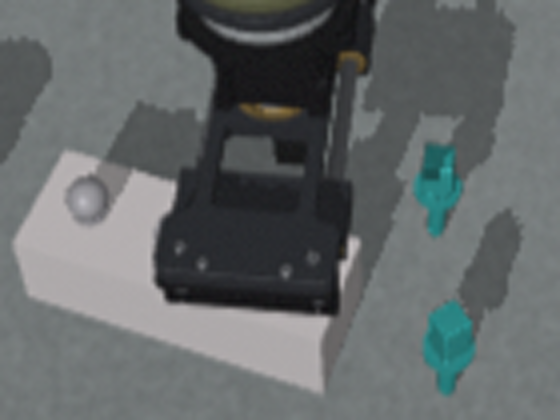

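The gripper sits over the pin's end of the block. The ball stud at (88,200) and the turquoise pieces at (437,190) and (448,345) are clear of it. I go down and grip.

Request:
drive_tool(
  moves=[0,0,0.4,0,60,0,0,0.8,0,60,0,0,0.98,0,60,0,0,0.98,0,50,0,0,0.98,0,20],
)

```text
time_s: 1.9
tool_pos: [0.4683, 0.2638, 0.0642]
tool_rot: [180.0, 0.0, -163.7]
force: [-0.8, -0.2, -0.0]
grip_width: 0.047
grasp_force: 0.0
```

Request:
drive_tool(
  moves=[0,0,0,0,10,0,0,0,0,10,0,0,0,0,10,0,0,0,0,10],
)

```text
time_s: 2.4
tool_pos: [0.4682, 0.2634, 0.0641]
tool_rot: [-180.0, 0.0, -163.7]
force: [-1.0, -1.0, 0.8]
grip_width: 0.0157
grasp_force: 30.0
```

Request:
drive_tool(
  moves=[0,0,-0.5,0,10,0,0,-1.2,0,10,0,0,-2,0,10,0,0,-2,0,10],
)

```text
time_s: 2.9
tool_pos: [0.4696, 0.2645, 0.1463]
tool_rot: [179.9, 0.3, -163.7]
force: [-0.5, 0.5, -1.8]
grip_width: 0.0159
grasp_force: 30.0
```

```bash
python3 -c "
from h import *
rel(.5328,-.0400,.128,196)"
```

```text
t 2.9 units [ 0.622 -7.75   0.458  0.031] pose [0.4696 0.2645 0.1463] [ 179.9     0.29 -163.69] F [-0.5   0.5  -1.81] w 0.0159 g 30.0
```

Request:
drive_tool(
  moves=[0.1,-1.3,0,0,10,0.2,-2.6,0,0,10,0.3,-3.9,0,0,10,0.4,-5.2,0,0,10,0.5,-6.5,0,0,10],
)

```text
time_s: 3.52
tool_pos: [0.5212, 0.0067, 0.1425]
tool_rot: [180.0, -0.1, -163.7]
force: [1.2, 0.9, -1.4]
grip_width: 0.0156
grasp_force: 30.0
```

Request:
drive_tool(
  moves=[0.1,-0.9,0.1,0,10,0.12,-1.25,0.2,0,10,0.12,-1.25,0.2,0,10,0.12,-1.25,0.2,0,10],
)

```text
time_s: 4.03
tool_pos: [0.5311, -0.0387, 0.1354]
tool_rot: [179.9, -0.0, -163.5]
force: [-0.7, 0.9, -0.9]
grip_width: 0.0158
grasp_force: 30.0
```

```bash
python3 -c "
from h import *
rel(.5328,-.0400,.115,196)
for n in('side','top'):
  I,D=env.read_camera(n); np.savez(n+'1.npz',I=I,D=D)
I=np.load('side1.npz')['I'];cv2.imwrite('pics/over.png',cv2.resize(I[130:230,200:330,::-1],(780,600),interpolation=cv2.INTER_CUBIC))
print(proj('side',(.5328,-.04,.057)))
"
```

```text
t 4.03 units [-0.032 -0.044  0.511  0.047] pose [ 0.5311 -0.0387  0.1354] [ 1.7993e+02 -3.0000e-02 -1.6353e+02] F [-0.69  0.94 -0.91] w 0.0158 g 30.0
[252.91854512 203.82440158]
```

View pics/over.png

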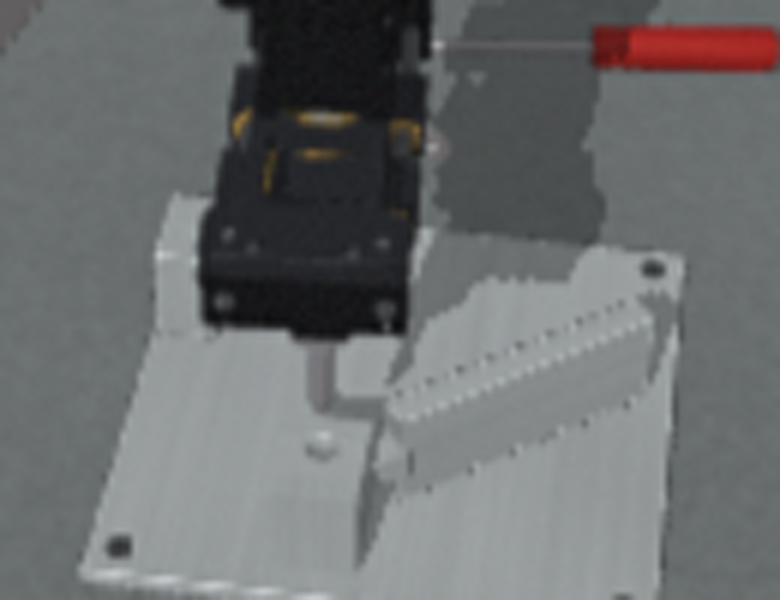

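The pin hangs upright in the grip: shaft at column 321 with its tip near (321,411), directly above the hole at (321,443).

```bash
python3 -c "
from h import *
h=ray('side',200+321/6-.4,130+443/6-.4,.057); print('hole',h)
for v in(405,411): print('tip',ray('side',200+321/6-.4,130+v/6-.4,.0815))
I=np.load('side1.npz')['I'].astype(int).sum(-1)
print(I[190:208,243:264])
"
```

```text
hole [ 0.53287427 -0.04148163  0.057     ]
tip [ 0.53232745 -0.04006138  0.0815    ]
tip [ 0.53102791 -0.03671649  0.0815    ]
[[466 464 464 467 470 464 465 460 379 362 353 320 342 468 480 474 467 467
  465 467 471]
 [462 466 463 469 467 463 465 464 379 359 355 318 343 467 476 473 466 463
  467 467 472]
 [460 460 465 471 466 461 466 462 382 361 354 317 343 468 479 472 464 464
  465 468 474]
 [466 463 469 465 466 466 464 461 382 361 352 317 342 471 479 470 460 464
  469 472 463]
 [460 466 467 472 466 461 469 461 384 360 355 313 343 469 479 472 468 468
  471 473 469]
 [462 465 471 470 467 464 466 464 383 359 351 309 331 391 467 467 462 467
  467 467 462]
 [464 464 469 468 463 463 466 462 389 360 350 306 312 341 381 378 375 378
  376 374 375]
 [465 469 471 468 464 462 466 466 438 355 336 290 323 338 334 332 332 332
  334 332 338]
 [458 468 473 468 463 464 466 469 460 390 332 325 340 339 335 331 330 329
  334 331 337]
 [465 473 474 466 464 466 464 464 464 451 432 411 395 368 367 363 341 341
  343 334 325]
 [465 472 472 465 461 462 465 463 470 468 469 459 453 446 446 443 439 437
  416 352 301]
 [467 474 470 462 464 462 463 466 465 471 475 476 468 466 467 470 469 475
  457 345 323]
 [473 474 470 467 470 470 470 469 479 499 551 558 487 465 463 465 468 473
  431 322 352]
 [470 473 466 472 476 474 476 461 455 467 494 510 470 467 478 472 474 467
  412 331 435]
 [475 474 466 469 467 473 472 445 380 416 444 457 436 449 473 478 478 470
  355 337 463]
 [471 470 468 467 468 471 469 456 353 363 381 392 387 431 470 473 475 465
  334 342 469]
 [476 467 470 470 468 471 470 472 439 416 381 389 440 459 470 474 475 460
  322 352 465]
 [474 467 468 470 470 468 469 472 472 464 452 455 472 469 473 471 471 433
  330 420 446]]
```

Request:
drive_tool(
  moves=[-0.02,-0.04,0.2,0,10,-0.02,-0.04,0.5,0,10,-0.02,-0.04,0.65,0,10,-0.02,-0.04,0.76,0,10,-0.02,-0.04,0.76,0,10],
)

```text
time_s: 4.75
tool_pos: [0.532, -0.0417, 0.1049]
tool_rot: [179.9, -0.1, -163.7]
force: [-1.1, 0.6, -2.6]
grip_width: 0.0161
grasp_force: 30.0
```

Request:
drive_tool(
  moves=[0,0,0.08,0,10,0,0,0.16,0,10,0,0,0.24,0,10,0,0,0.24,0,10],
)

```text
time_s: 5.25
tool_pos: [0.5319, -0.0412, 0.0954]
tool_rot: [179.9, -0.0, -163.7]
force: [-2.8, 3.9, -0.2]
grip_width: 0.0154
grasp_force: 30.0
```

Request:
drive_tool(
  moves=[0.01,0.03,0,0,10,0.01,0.03,0.08,0,10,0.01,0.03,0.16,0,10,0.01,0.03,0.16,0,10],
)

```text
time_s: 5.75
tool_pos: [0.5317, -0.0412, 0.0891]
tool_rot: [180.0, -0.0, -163.7]
force: [-1.9, 3.4, -0.9]
grip_width: 0.0159
grasp_force: 30.0
```

Request:
drive_tool(
  moves=[0.02,0.03,0,0,10,0.02,0.03,0.1,0,10,0.02,0.03,0.2,0,10,0.02,0.03,0.2,0,10],
)

```text
time_s: 6.25
tool_pos: [0.5308, -0.0411, 0.081]
tool_rot: [-179.9, -0.0, -163.7]
force: [-0.2, -0.4, -1.0]
grip_width: 0.0161
grasp_force: 30.0
```

Tip is in the lower tine, with little force.

Request:
drive_tool(
  moves=[0,0,0.1,0,10,0,0,0.2,0,10,0,0,0.3,0,10,0,0,0.3,0,10],
)

```text
time_s: 6.75
tool_pos: [0.5303, -0.0405, 0.069]
tool_rot: [180.0, -0.0, -163.7]
force: [0.2, -0.6, -0.8]
grip_width: 0.0161
grasp_force: 30.0
```

Request:
drive_tool(
  moves=[0,0,0.05,0,10,0,0,0.1,0,10,0,0,0.14,0,10,0,0,0.14,0,10],
)

```text
time_s: 7.25
tool_pos: [0.5309, -0.0404, 0.066]
tool_rot: [179.9, 0.0, -163.7]
force: [-6.3, 0.2, 14.4]
grip_width: 0.0156
grasp_force: 30.0
```

Request:
drive_tool(
  moves=[0,0,0,0,30,0,0,0,0,40,0,0,0,0,40],
)

```text
time_s: 7.62
tool_pos: [0.5306, -0.0404, 0.0636]
tool_rot: [180.0, -0.0, -163.7]
force: [0.4, -0.2, 0.4]
grip_width: 0.0362
grasp_force: 0.0
```

Request:
drive_tool(
  moves=[0,0,-0.4,0,40,0,0,-1,0,40,0,0,-1.8,0,40,0,0,-1.8,0,40],
)

```text
time_s: 8.12
tool_pos: [0.5331, -0.0405, 0.1395]
tool_rot: [-179.9, 0.4, -163.7]
force: [-0.2, -0.2, -0.7]
grip_width: 0.0403
grasp_force: 0.0
```

```bash
python3 -c "
from h import *
print(np.round(env.get_obs()['qpos'],1)); rel(.425,-.122,.14,142)"
```

```text
[-20.4   7.5  23.7 106.8  -3.4  66.  110.8]
t 8.12 units [ 3.165 -1.196 -0.012  5.43 ] pose [ 0.5331 -0.0405  0.1395] [-179.93    0.37 -163.7 ] F [-0.19 -0.18 -0.72] w 0.0403 g 0.0
```

Request:
drive_tool(
  moves=[0.6,-0.3,0,1,20,1.4,-0.6,0,2,0,2.1,-0.9,0,3,0,2.8,-1.2,0,4,0,3.2,-1.2,0,5,0],
)

```text
time_s: 8.75
tool_pos: [0.4198, -0.1236, 0.1356]
tool_rot: [-180.0, -0.0, 145.8]
force: [0.4, 0.3, -0.1]
grip_width: 0.0022
grasp_force: 0.0
```

Request:
drive_tool(
  moves=[0,0,0,0.4,0,0,0,0,0.4,0,0,0,0,0.4,0],
)

```text
time_s: 9.12
tool_pos: [0.4213, -0.1223, 0.1357]
tool_rot: [-180.0, -0.0, 142.4]
force: [0.0, 0.3, 0.3]
grip_width: 0.0005
grasp_force: 0.0
```

```bash
python3 - <<'E'
from h import *
rel(.427,-.123,.05,142)
R=np.array([.532,-.0405])
A=[]
for n in('side','top'):
    I,D=env.read_camera(n); P=cloud(n,D); q=P[...,:2]-R; r=np.hypot(q[...,0],q[...,1])
    k=(D>0)&(r<.04)&(P[...,2]>.08)&(P[...,2]<.1); print(n,'knob',k.sum(),P[k].mean(0) if k.any() else '', np.percentile(P[k][:,2],[5,50,95]) if k.any() else '')
    k=(D>0)&(abs(P[...,2]-.060)<.003)&(r<.2)&(r>.045)&(P[...,0]<.62)
    a=P[k][:,:2].astype(np.float32)
    if k.sum()>20:
        l=cv2.fitLine(a,cv2.DIST_HUBER,0,.01,.01).ravel(); print('bar',k.sum(),l,np.degrees(np.arctan2(l[1],l[0])),r[k].min(),r[k].max())
    u,v=proj(n,(.50,-.1,.05)).astype(int)
    A.append(cv2.resize(I[v-50:v+50,u-65:u+65,::-1],(390,300),interpolation=cv2.INTER_CUBIC))
cv2.imwrite('pics/pre2.png',np.hstack(A))
E
```

```text
t 9.12 units [-0.124  0.073  2.144  0.039] pose [ 0.4213 -0.1223  0.1357] [-1.7999e+02 -1.0000e-02  1.4239e+02] F [0.01 0.27 0.28] w 0.0005 g 0.0
side knob 47 [ 0.53123112 -0.03802333  0.08693882] [0.08062368 0.08756218 0.09096567]
bar 214 [ 0.62722677  0.77883667  0.46410668 -0.12251783] 51.154182 0.04510067478785422 0.16925368207266614
top knob 50 [ 0.53178725 -0.04101851  0.08743932] [0.08344091 0.08778035 0.09050503]
```

View pics/pre2.png

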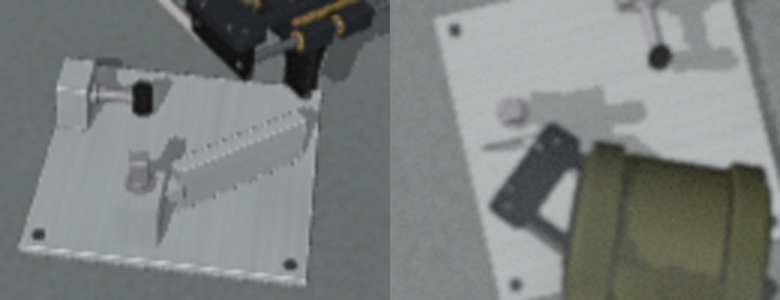

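The view shows the pin's knob over the fork at (140,172), with its flange down. Knob top is about 88–90 mm against 89 expected, so it is home. The bar runs at 51° (yaw about 0.87 rad below the caster), and both cameras agree. The fingers stand 27 mm outside the gate's outer face, 133 mm from the hinge.

Request:
drive_tool(
  moves=[0,0,0.8,0,0,0,0,1.6,0,0,0,0,2.3,0,0,0,0,2.48,0,0,0,0,2.48,0,0],
)

```text
time_s: 9.85
tool_pos: [0.4214, -0.1224, 0.0368]
tool_rot: [-180.0, -0.0, 142.3]
force: [0.6, -0.6, 0.6]
grip_width: 0.0005
grasp_force: 0.0
```

Request:
drive_tool(
  moves=[-0.1,0,0,0,0,-0.2,0,0,0,0,-0.3,0,0,0,0,-0.4,0,0,0,0,-0.4,0,0,0,0],
)

```text
time_s: 10.48
tool_pos: [0.4341, -0.1323, 0.0367]
tool_rot: [-180.0, 0.0, 142.3]
force: [0.5, -0.9, 0.2]
grip_width: 0.0005
grasp_force: 0.0
```

Request:
drive_tool(
  moves=[-0.18,-0.02,0,-0.3,0,-0.35,-0.03,0,-0.6,0,-0.53,-0.03,0,-0.9,0,-0.7,-0.02,0,-1.2,0,-0.88,0,0,-1.5,0],
)

```text
time_s: 11.1
tool_pos: [0.4606, -0.1537, 0.0363]
tool_rot: [-180.0, -0.2, 157.4]
force: [-3.0, -0.3, 3.2]
grip_width: 0.0006
grasp_force: 1.6
```

```bash
cat >> h.py <<'E'
def arc():
    o=env.get_obs(); phi=o["tool_rot"][2]-180; phi=(phi+180)%360-180; a=np.radians(phi); d=np.array(o["tool_pos"])[:2]-[.532,-.0405]
    F=np.array(o["force"])[:2]; x=np.array([np.cos(a),np.sin(a)]); y=np.array([-x[1],x[0]])
    print("t",o["time_s"],"phi",phi,"gx",d@x,"gy",d@y,"Fx",F@x,"Fy",F@y)
E
python3 -c "
from h import *
arc()"
```

```text
t 11.1 phi -22.603794095292216 gx -0.022375163400118574 gy -0.13191902752693038 Fx -2.649933811719092 Fy -1.4793379915549745
```

Request:
drive_tool(
  moves=[-0.18,-0.02,0,-0.3,0,-0.35,-0.03,0,-0.6,0,-0.53,-0.03,0,-0.9,0,-0.7,-0.02,0,-1.2,0,-0.88,0,0,-1.5,0],
)

```text
time_s: 11.72
tool_pos: [0.4934, -0.1678, 0.0364]
tool_rot: [-180.0, -0.1, 172.4]
force: [-2.4, -0.4, 2.4]
grip_width: 0.0
grasp_force: 1.3
```

Request:
drive_tool(
  moves=[-0.18,-0.02,0,-0.3,0,-0.35,-0.03,0,-0.6,0,-0.53,-0.03,0,-0.9,0,-0.7,-0.02,0,-1.2,0,-0.7,-0.02,0,-1.2,0],
)

```text
time_s: 12.35
tool_pos: [0.5222, -0.172, 0.0365]
tool_rot: [-180.0, 0.0, -175.7]
force: [-0.0, -0.0, 0.2]
grip_width: -0.0
grasp_force: 0.0
```

```bash
python3 - <<'E'
from h import *
arc()
R=np.array([.532,-.0405]); A=[]
for n in('side','top'):
    I,D=env.read_camera(n); P=cloud(n,D); q=P[...,:2]-R; r=np.hypot(q[...,0],q[...,1])
    k=(D>0)&(abs(P[...,2]-.060)<.003)&(r<.18)&(r>.045)&(P[...,0]<.6)
    if k.sum()>20:
        l=cv2.fitLine(P[k][:,:2].astype(np.float32),cv2.DIST_HUBER,0,.01,.01).ravel(); print('bar',k.sum(),l,np.degrees(np.arctan2(l[1],l[0])),r[k].min(),r[k].max())
    u,v=proj(n,(.54,-.1,.05)).astype(int)
    A.append(cv2.resize(I[v-50:v+50,u-65:u+65,::-1],(390,300),interpolation=cv2.INTER_CUBIC))
cv2.imwrite('pics/push.png',np.hstack(A))
E
```

```text
t 12.35 phi 4.27100607737367 gx -0.01961531552399151 gy -0.1304072067594517 Fx -0.030151670400930062 Fy -0.02886683786596671
bar 74 [ 0.09754188 -0.99523145  0.5359522  -0.11003393] -84.40236 0.04542549400211025 0.0948186591532943
bar 58 [ 0.14484707 -0.98945403  0.5378518  -0.12513511] -81.67157 0.07146665710661425 0.10149027416040145
```

View pics/push.png

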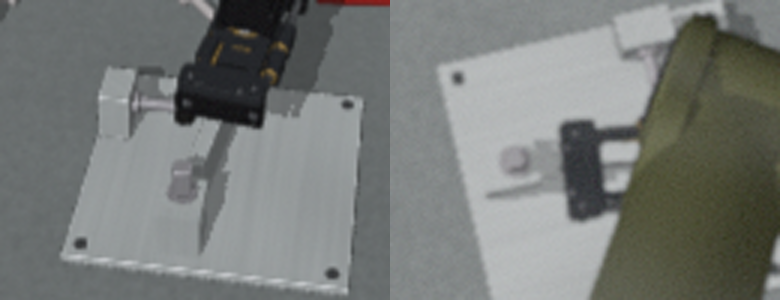

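Pin still home at (183,182), gate about 4° short of the stop. Now pressing on slowly.

Request:
drive_tool(
  moves=[-0.06,-0.01,0,-0.1,0,-0.12,-0.01,0,-0.2,0,-0.18,-0.02,0,-0.3,0,-0.24,-0.02,0,-0.4,0,-0.24,-0.02,0,-0.4,0],
)

```text
time_s: 13.08
tool_pos: [0.532, -0.1718, 0.0367]
tool_rot: [180.0, 0.0, -171.7]
force: [0.4, -0.3, -0.1]
grip_width: 0.0005
grasp_force: 0.1
```

Request:
drive_tool(
  moves=[-0.04,0,0,-0.1,0,-0.08,0,0,-0.2,0,-0.12,-0.01,0,-0.2,0,-0.12,-0.01,0,-0.2,0],
)

```text
time_s: 13.58
tool_pos: [0.5364, -0.1716, 0.0367]
tool_rot: [180.0, -0.0, -169.7]
force: [-2.5, 0.1, 1.4]
grip_width: 0.0007
grasp_force: 1.0
```

```bash
python3 -c "
from h import *
arc()"
```

```text
t 13.575 phi 10.303807372459232 gx -0.01912332839093492 gy -0.12972835507783975 Fx -2.4131579395204223 Fy 0.507799369272742
```

Request:
drive_tool(
  moves=[-0.03,0,0,0,0,-0.06,0,0,-0.1,0,-0.09,0,0,-0.1,0,-0.12,0,0,-0.2,0,-0.12,0,0,-0.2,0],
)

```text
time_s: 14.2
tool_pos: [0.5415, -0.1707, 0.0366]
tool_rot: [-180.0, 0.0, -167.7]
force: [-1.1, -1.9, 0.1]
grip_width: 0.0004
grasp_force: 0.6
```

```bash
python3 -c "
from h import *
arc()"
```

```text
t 14.2 phi 12.322319355342302 gx -0.01853848658951241 gy -0.1292605555367456 Fx -1.4882871225361605 Fy -1.5813418176899092
```

Request:
drive_tool(
  moves=[-0.02,0,0,0,0,-0.04,0,0,0,0,-0.06,0,0,-0.1,0,-0.08,0,0,-0.1,0,-0.08,0,0,-0.1,0],
)

```text
time_s: 14.82
tool_pos: [0.5429, -0.1707, 0.0366]
tool_rot: [180.0, -0.1, -166.7]
force: [-5.6, -1.4, 4.7]
grip_width: 0.0005
grasp_force: 3.3
```

```bash
python3 -c "
from h import *
arc()"
```

```text
t 14.825 phi 13.285086054773615 gx -0.019329413787886975 gy -0.1291775701741046 Fx -5.785867215591836 Fy -0.039234963750873986
```

Request:
drive_tool(
  moves=[-0.02,0,0,0,0,-0.04,0,0,0,0,-0.06,0,0,-0.1,0,-0.08,0,0,-0.1,0,-0.08,0,0,-0.1,0],
)

```text
time_s: 15.45
tool_pos: [0.5445, -0.1707, 0.0366]
tool_rot: [179.9, -0.3, -165.8]
force: [-10.0, -3.2, 7.8]
grip_width: 0.0005
grasp_force: 5.2
```

```bash
python3 -c "
from h import *
arc()"
```

```text
t 15.45 phi 14.236571218589347 gx -0.01992254444142511 gy -0.12927771034462743 Fx -10.485030563243432 Fy -0.5997002309456212
```

Request:
drive_tool(
  moves=[-0.02,0,0,0,0,-0.04,0,0,0,0,-0.05,0,0,0,0,-0.05,0,0,0,0,-0.05,0,0,0,0],
)

```text
time_s: 16.08
tool_pos: [0.5445, -0.1707, 0.0366]
tool_rot: [179.9, -0.5, -165.8]
force: [-15.2, -3.2, 13.8]
grip_width: 0.0005
grasp_force: 7.6
```

```bash
python3 - <<'E'
from h import *
arc()
R=np.array([.5325,-.0403]); y=np.radians(11.7); M=np.array([[np.cos(y),-np.sin(y)],[np.sin(y),np.cos(y)]])
A=[]
for n in('side','top'):
    I,D=env.read_camera(n); P=cloud(n,D); c=(P[...,:2]-R)@M+[.03,.085]
    k=(D>0)&(abs(c[...,1]+.045)<.012)&(c[...,0]>.03)&(c[...,0]<.09)&(P[...,2]>.035)&(P[...,2]<.06)&(I.max(-1)<70)
    print(n,'nose',k.sum(), np.percentile(c[k],[5,50,95],axis=0) if k.any() else '')
    u,v=proj(n,(.58,-.14,.05)).astype(int)
    A.append(cv2.resize(I[v-38:v+37,u-49:u+49,::-1],(392,300),interpolation=cv2.INTER_CUBIC))
cv2.imwrite('pics/end.png',np.hstack(A))
arc()
E
```

```text
t 16.075 phi 14.200826253149842 gx -0.019779788225294248 gy -0.1293003822067612 Fx -15.52878483400593 Fy 0.6183966660988376
side nose 4 [[ 0.04794772 -0.03530407]
 [ 0.05180909 -0.03508506]
 [ 0.05559441 -0.0345546 ]]
top nose 0 
t 16.175 phi 14.204009563078728 gx -0.019742127842357633 gy -0.1293108176684454 Fx -15.464468316599985 Fy 1.3887144714160042
```

View pics/end.png

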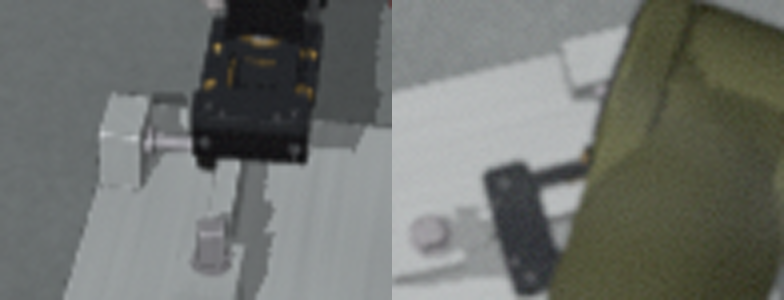

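The force rose without any motion because the finger also bears down on the gate (Fz about 14 N), which adds friction. I ease the tool upward slightly to relieve that.

Request:
drive_tool(
  moves=[0,0,-0.02,0,0,0,0,-0.04,0,0,0,0,-0.06,0,0,0,0,-0.06,0,0],
)

```text
time_s: 16.68
tool_pos: [0.5463, -0.17, 0.0373]
tool_rot: [180.0, -0.3, -165.7]
force: [-4.8, -3.9, -2.2]
grip_width: 0.0005
grasp_force: 3.0
```

```bash
python3 -c "
from h import *
arc()"
```

```text
t 16.675 phi 14.253631003175656 gx -0.017997993322401172 gy -0.12904785784380046 Fx -5.601182846563464 Fy -2.634239324931931
```

Request:
drive_tool(
  moves=[-0.02,0,0,0,0,-0.04,0,-0.01,0,0,-0.06,0,-0.02,0,0,-0.06,0,-0.02,0,0],
)

```text
time_s: 17.18
tool_pos: [0.5474, -0.1698, 0.0375]
tool_rot: [179.9, -0.5, -165.8]
force: [-7.4, -4.9, -4.1]
grip_width: 0.0007
grasp_force: 3.8
```

```bash
python3 -c "
from h import *
arc()"
```

```text
t 17.175 phi 14.234316916740795 gx -0.016833720814934443 gy -0.1291475125516355 Fx -8.426842120873143 Fy -2.9222278392497225
```

Request:
drive_tool(
  moves=[-0.02,0,0.01,0,0,-0.04,0,0.01,-0.1,0,-0.05,0,0.01,-0.1,0,-0.05,0,0.01,-0.1,0],
)

```text
time_s: 17.68
tool_pos: [0.5491, -0.1698, 0.0373]
tool_rot: [180.0, -0.5, -164.8]
force: [-7.6, -5.2, -1.7]
grip_width: 0.0003
grasp_force: 4.6
```

```bash
python3 -c "
from h import *
arc()
R=np.array([.5325,-.0403]); y=np.radians(11.7); M=np.array([[np.cos(y),-np.sin(y)],[np.sin(y),np.cos(y)]])
for n in('side','top'):
    I,D=env.read_camera(n); P=cloud(n,D); q=P[...,:2]-R; r=np.hypot(q[...,0],q[...,1]); c=q@M
    k=(D>0)&(abs(P[...,2]-.060)<.003)&(r<.12)&(r>.04)&(abs(c[...,0])<.03)&(c[...,1]<-.035)
    print(n,k.sum())
    if k.sum()>5:
        for lo in np.arange(-.12,-.03,.01):
            j=k&(c[...,1]>lo)&(c[...,1]<=lo+.01)
            if j.sum()>2: print(round(lo+.005,3),j.sum(),np.round(np.percentile(c[j][:,0],[5,50,95]),4))
"
```

```text
t 17.675 phi 15.21000599752108 gx -0.017465964797414055 gy -0.12928764987341843 Fx -8.743268609982147 Fy -3.0326235142403006
side 81
-0.095 7 [-0.0001  0.01    0.013 ]
-0.085 15 [-0.002   0.0042  0.0123]
-0.075 13 [-0.0007  0.0049  0.0108]
-0.065 13 [-0.0023  0.0024  0.0111]
-0.055 17 [-0.0036  0.0039  0.0103]
-0.045 15 [-0.0035  0.0026  0.0103]
top 48
-0.095 5 [0.0058 0.01   0.0123]
-0.085 22 [-0.0009  0.006   0.0123]
-0.075 21 [-0.0014  0.0042  0.0127]
```

The estimates agree at about 8–9 mm in: tool travel, bar angle (centre line about 3.7° past closed) and 8.7 N of push. I hold and check that it stays steady.

Request:
drive_tool(
  moves=[0,0,0,0,0,0,0,0,0,0,0,0,0,0,0,0,0,0,0,0,0,0,0,0,0],
)

```text
time_s: 18.4
tool_pos: [0.5491, -0.1698, 0.0373]
tool_rot: [180.0, -0.5, -164.8]
force: [-8.4, -4.8, -2.7]
grip_width: 0.0005
grasp_force: 4.6
```

```bash
python3 -c "
from h import *
arc()
I,D=env.read_camera('top'); P=cloud('top',D); q=P[...,:2]-[.532,-.0405]; k=(D>0)&(np.hypot(q[...,0],q[...,1])<.025)&(P[...,2]>.075); print(k.sum(),np.percentile(P[k][:,2],[10,50,90]),P[k].mean(0))
arc()"
```

```text
t 18.4 phi 15.211916806210525 gx -0.017469867953645718 gy -0.12928125172457197 Fx -9.360909416014076 Fy -2.471809021242262
50 [0.08427966 0.08767146 0.09074625] [ 0.53104493 -0.04052674  0.08734149]
t 18.45 phi 15.210658660259185 gx -0.01749321219840839 gy -0.12929659651179667 Fx -8.938681737894628 Fy -2.603265493696528
```

Steady, and the pin is still home, so I hand in.

```bash
python3 -c "
from cell import env
print(env.sign_off())"
```

```text
the job is handed in; nothing more can be done
None
```

I handed the job in at about 18.5 s: the pin is home in the fork and released, and the gripper is holding the gate on the stop at about 9 N, an estimated 8–9 mm in (the nose itself was hidden from both cameras); sign-off gave no verdict.

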